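Complete the rock splitter's disc-spring stack

TASK

Complete the rock splitter's spring stack: the cone washer already on the upright arbor has its hollow side up, so fit the cone washer lying on the bench over it hollow side down, and on top of that the cone washer from the tip tray, hollow side up. The one in the tray still lies hollow side down: turn it over by pushing the tray's lever across until the washer topples out onto the mat. Lower both washers over the arbor until they sit flat on one another rather than letting them drop, and leave the flat washer, the stone and the jar where they are.

Things in the scene. Friction and masses are not known exactly. Their poses are not given: they have to be found in the camera images.
- arbor: Fixed grey foot (84 mm across) with an upright steel arbor: 20 mm diameter up to 58 mm above the bench, tapered to 8 mm at its top, 72 mm. A cone washer is fixed on it, hollow side up, rim on top at 29 mm. Origin on the axis at bench level, z up. Next washer: rim rests at 29 mm, crown at 40 mm; last one: crown on that crown, upper rim face at 51 mm.
- arbor_tip (a point): Top centre of the arbor, 72 mm above the bench.
- washer_a: Loose steel cone washer, 60 mm across, bore 24, 5 mm thick, 11 mm high, about 80 g, on the bench hollow side down. The rim is a flat ring with an upright outer edge 5 mm high, to be gripped. Origin: centre of the rim's face on the hollow side (now the underside). z points from the hollow side to the crown (up while hollow side is down).
- washer_b: Cone washer like washer_a, same frame, lying hollow side down in the tip tray at the start. Once turned over its z points down and its origin is the centre of its upper rim face, 11 mm above what its crown stands on; the edge to grip reaches from 5 mm below the origin up to it.
- tipper: Fixed base of the tip tray. Origin on the bench under the hinge; x: direction in which the tray tips its load out; y along the hinge; z up. The tray (74 by 72 mm, floor 14 mm above the bench, edges to 20 mm) lies on the -x side. A rubber mat 2 mm thick covers x 14 to 122, y -65 to 65 mm; the washer lands on it.
- tray_hinge (a point): Middle of the tray's hinge axis, 10 mm above the bench.
- lever_ball (a point): Centre of the black ball (16 mm) ending the tray's lever, an 8 mm rod, 90 mm from hinge axis to ball, beside the tray at tipper y = -65 mm. Tray down: ball 69 mm behind the hinge (-x), 68 mm above the bench. Pushed level along +x from behind it rises to 100 mm, then goes over; closed fingers, tips 45 mm above the bench, keep pushing it all the way.
- flap (a joint): Angle of the tray, rad: 0 = down and level, 2.0 = stop. As it rises the washer slides against the hinge edge and topples out onto the mat after upright (1.57), surely by 1.8. A weak spring brings the tray down again when the lever is let back. Pushing takes 2 to 5 N.
- flat_washer: Bystander: plain flat steel washer, 60 mm outside, 24 mm bore, 6 mm thick, loose on the bench. Origin: centre of its underside.
- stone: Bystander: grey-brown stone about 58 by 42 by 41 mm, loose. Origin: centre of its underside.
- jar: Bystander: closed jar, 48 mm across, 62 mm high, loose. Origin: centre of its underside.
There are look-alikes about, which are no part of the job. What is shaped like the washer_b but blue or orange is not meant.

How it is judged:
By the outcome, as a careful person would: the job done as asked, in the order asked, and still so for the second after the job is handed in, with the robot touching nothing.
It also fails if it takes over 64 s, if anything falls off the work surface, if the arm or the gripper's body presses on something with over 40 N, if the wrist force passes 120 N, or if a joint passes its speed limit or range.

ROBOT

A 6-joint arm with a two-finger parallel gripper is mounted at the origin on the work surface. World frame = base frame: x ahead of the robot, y to its left, z up, the work surface at z = 0. Lengths are in m, angles in rad, forces in N, time in s.
With the tool pointing down it reaches from about 0.225 to 0.875 m from the base axis. Payload 3.4 kg.
Tool frame: the origin (TCP) lies midway between the tips of the shut fingers; the grasp point (between the pads) lies 19 mm behind it; z points along the fingers, y is the line along which they close (so a half turn about z gives the same grasp; the last joint's range is limited). The gripper opens to 85 mm and grips with 20 to 120 N. Pads are 22 mm wide; open, the fingers measure 114 mm over their backs; the gripper's body (76 mm by 85 mm) begins 54 mm behind the grasp point. The pads swing forward as they close: fully open they stand 13 mm farther back than shut.
Start: joints at [-1.328, 0.276, 1.505, -0, 1.361, -0.121], TCP at [0.205, -0.537, 0.231] pointing down, gripper open.
Joint ranges: [-2.89, 2.89], [-0.75, 2.08], [0.22, 2.7], [-1.18, 4.32], [0.11, 2.71], [-2.7, 2.7]. Speed limits (rad/s): [2.57, 2.57, 3.14, 3.14, 3.14, 3.14].

INTERFACE

Orientations are given as [roll, pitch, yaw] about the fixed x, y, z axes, in that order (R = Rz(yaw) Ry(pitch) Rx(roll)).
In Python, from station import r, get_image, get_calibration, finish_job, spotter gives the robot as it stands.
- The arm moves only by the shell command python3 -m handwheel 'ROWS' [FORCE]. ROWS is JSON, one flat list of numbers, 7 for each row, row after row: the turn, a rotation vector about the tool's x, y, z scaled (see below), then the shift along the tool's x, y, z scaled (see below), then the finger opening in mm, from 0 to 85.4. In form: [wx, wy, wz, dx, dy, dz, gripper, wx, wy, wz, dx, dy, dz, gripper, ...]. A call has 1 to 20 rows; each row shifts and turns the commanded pose from where the row before left it, along the tool's axes as they then stand; what a row does not reach is not made up. The controller multiplies each number of a shift by 20 mm and each number of a turn by 5 degrees. A row lasts 1/10 s, in which the tool goes at most 50 mm and 8.59 degrees, less where a joint would pass 70% of its speed; a pose out of reach is approached as far as the arm can. A call with a number of a shift or a turn outside -1 to 1 is refused whole. A call with a gripper value outside its range is refused whole. The fingers move at their own pace and stop on an object; FORCE is the grip in N (left out, the last holds). Time passes only in rows, so rows that do not move let the fingers close. It gives the time, the measured TCP pose, the force, the opening and the grip force at its end, in the units of the state.
- r.observe(): the state, without advancing time (a new reading comes with each control period).
- get_image(name): name is "scene" or "top"; returns the picture (420x560x3 uint8, red, green, blue); there is no depth.
- get_calibration(name): a dict with "fov_y" (degrees; the focal length in pixels is half the picture's height over the tangent of half this angle, whatever the lens; pixels are square), "cx", "cy" (the principal point, pixels), "k1" (the pictures are not rectified: a ray, as slopes to the right and down, at radius r is drawn at 1 + k1 r^2 times it, then the intrinsics apply), "extrinsics" (4x4, takes a point from camera to world coordinates). Camera axes: x right, y up, looking along -z (the intrinsics and any distortion apply to the point x, -y, -z); pixel columns grow to the right and rows downward; lengths in m; the calibration is good to about 2 mm. A picture is of the moment at which its call begins. get_calibration takes no time and is no camera call.
- finish_job(): hands the job in; it is judged then, once.
Trained networks look in the newest picture that a camera, given by its name, has taken for a name from the list of things; names that differ only in an ending like _2 or _b are one class to them, and where a whole thing is asked for, a point or a joint stands for the part that bears it (a point fixed in the world has none). Each returns a list of dicts, best first, with "p" (0 to 1); they miss things now and then, are a little off and sometimes report something else, mostly with a low value. They report only what shows in the picture. A call takes as long as a camera call. They do not tell look-alikes from the thing itself.
- spotter.recognise(camera, target): "bbox" ([left, top, right, bottom] as shares, 0 to 1, of the picture: columns of its width, rows of its height, round what is visible of it).
- spotter.trace(camera, target): "pixels" (420x560 bool, what is visible of it) and "bbox" ([left, top, right, bottom] as shares, 0 to 1, of the picture: columns of its width, rows of its height, round what is visible of it).
The state is a dict: "clock": time; "joints": joint angles; "qvel": joint speeds; "joint_efforts": joint torques, N m; "position": TCP position; "orientation": TCP orientation; "wrist_force": force on the tool from outside, world axes, zero at the start; "moment": the same for the moment, N m; "opening": finger opening in m; "grip_force": force on a finger pad.
Only numpy, scipy, OpenCV 4.12 (cv2) and the standard library are available. Lean on these libraries where they do the work, as an engineer would, in place of code of your own. Each camera call takes 0.05 s, during which the arm holds its last target. There are 200 camera calls.

## Working session

There is one attempt and no reset: what is moved stays moved. The work goes in short steps, Python scripts to look and compute and a shell command to move; the robot and the scene stay as the last step left them, time stands still between calls to the robot, and variables do not carry over. Pictures are saved under pics/ and viewed, at most 10 in all, crops included, and the job is handed in when it is done.

```bash
mkdir -p pics; ls
cat > h.py <<'E'
import numpy as np, cv2
from station import r, get_image, get_calibration, finish_job, spotter
def save(n,f,crop=None,s=1):
    im=get_image(n)
    if crop: im=im[crop[1]:crop[3],crop[0]:crop[2]]
    im=cv2.resize(im,None,fx=s,fy=s,interpolation=cv2.INTER_CUBIC)
    cv2.imwrite('pics/'+f,im[:,:,::-1])
def cam(n):
    c=get_calibration(n); f=210/np.tan(np.radians(c['fov_y'])/2)
    return c,f,np.array(c['extrinsics'])
def ray(n,u,v):
    c,f,E=cam(n); d=np.array([(u-c['cx'])/f,(v-c['cy'])/f]); p=d.copy()
    for _ in range(20): p=d/(1+c['k1']*(p@p))
    w=E[:3,:3]@np.array([p[0],-p[1],-1]); return E[:3,3],w/np.linalg.norm(w)
def atz(n,u,v,z):
    o,w=ray(n,u,v); return o+w*(z-o[2])/w[2]
def tri(a,b): # two rays (n,u,v)
    A=np.zeros((3,3));y=np.zeros(3)
    for q in (a,b):
        o,w=ray(*q);P=np.eye(3)-np.outer(w,w);A+=P;y+=P@o
    return np.linalg.solve(A,y)
def proj(n,X):
    c,f,E=cam(n); p=np.linalg.inv(E)@np.append(X,1); s=np.array([p[0]/-p[2],-p[1]/-p[2]])
    s=s*(1+c['k1']*(s@s)); return s*f+np.array([c['cx'],c['cy']])
E
python3 - <<'E'
from h import *
ims=[]
for n in('scene','top'):
    save(n,n+'0.png',s=1.42)
    print(n,get_calibration(n))
    for t in('washer_a','flat_washer','arbor','tipper','lever_ball','stone','jar'):
        for d in spotter.recognise(n,t): 
            b=np.array(d['bbox'])*[560,420,560,420]; print(t,round(d['p'],2),b.round(1))
print(r.observe())
E
```

```text
pics
scene {'fov_y': 53.8815107116203, 'cx': 282.30793525475485, 'cy': 210.45950257501948, 'k1': -0.09052952058885987, 'extrinsics': array([[ 0.55750281, -0.53934169,  0.63111105,  1.17674917],
       [ 0.83013293,  0.36983315, -0.41725622, -0.39464875],
       [-0.00836211,  0.75652758,  0.65390832,  0.68362955],
       [ 0.        ,  0.        ,  0.        ,  1.        ]])}
washer_a 0.72 [186.3 267.6 217.  291.6]
washer_a 0.68 [397.4 175.5 420.  190.1]
washer_a 0.62 [396.2 196.2 417.  214.5]
washer_a 0.53 [371.8 156.6 391.6 169.8]
washer_a 0.51 [356.6 176.5 383.  192.8]
flat_washer 0.78 [152.  240.3 178.8 258. ]
arbor 0.77 [236.6 213.6 275.3 250.5]
arbor 0.38 [340.1 151.2 388.3 196.2]
tipper 0.69 [310.3 149.6 390.2 225.9]
tipper 0.57 [291.4 254.1 310.9 285.6]
lever_ball 0.82 [338.2 150.8 388.2 200.1]
stone 0.63 [107.8 275.3 141.1 302.3]
jar 0.91 [290.  252.1 313.7 287.8]
top {'fov_y': 53.05116295456732, 'cx': 277.5075198082404, 'cy': 209.28849377928333, 'k1': -0.125577673114575, 'extrinsics': array([[ 1.00665326e-01,  9.74629830e-01, -1.99907946e-01,
         4.02253115e-01],
     
[... 882 characters left out ...]
k': 0.8, 'joints': array([-1.32804463e+00,  2.75845860e-01,  1.50490400e+00, -7.55485986e-06,
        1.36071038e+00, -1.20996981e-01]), 'qvel': array([-1.46047578e-03,  4.20931655e-05,  1.53560443e-03, -1.24779717e-03,
        1.27581982e-03, -5.05998276e-04]), 'joint_efforts': array([ 1.79331801e-03, -4.16585147e+01, -2.46088153e+01, -3.05493222e-04,
       -5.66123515e-05,  1.58012654e-06]), 'position': array([ 0.20457286, -0.53740097,  0.23135732]), 'orientation': array([3.14146210e+00, 2.33178674e-05, 3.63750249e-01]), 'wrist_force': array([ 0.81372276, -0.27802776,  0.59784512]), 'moment': array([-0.06380744, -0.03112246, -0.02014779]), 'grip_force': 0.0, 'opening': 0.0855213559752033}
```

View pics/scene0.png

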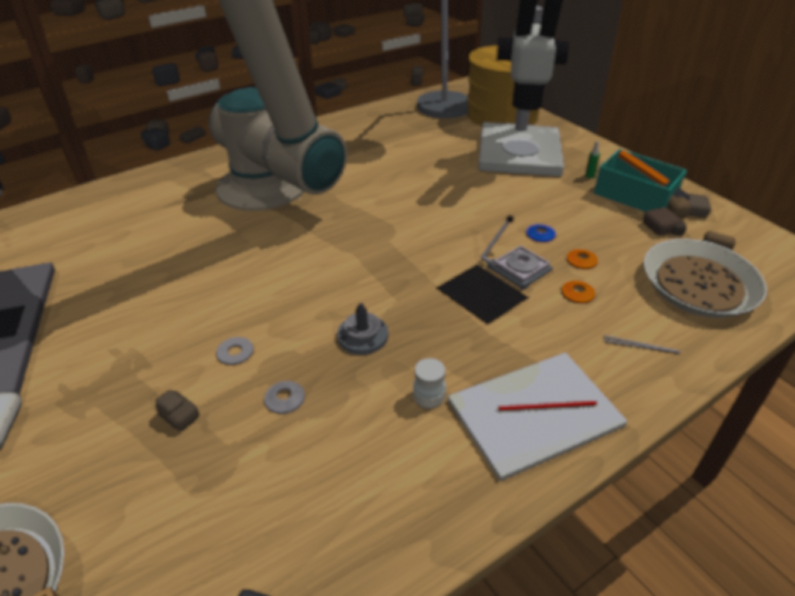

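View pics/top0.png

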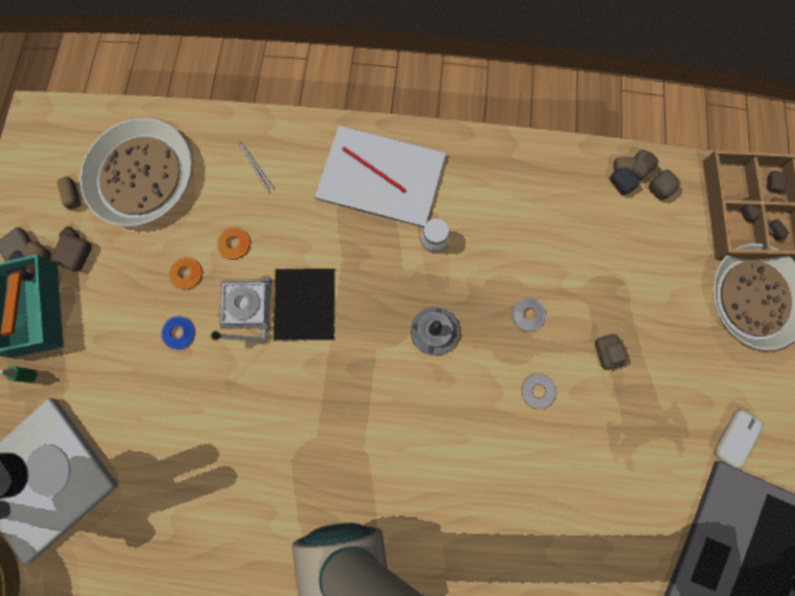

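Top view: washer_a candidates are two grey rings, (372,222) and (378,277) in raw pixels. The networks give the second as flat_washer, and in the scene view they are at (201,280) and (165,249). There are also three look-alikes, orange at (164,171) and (131,192) and blue at (125,234). washer_b is the grey one in the tray at (171,212). The arbor is at (306,233), the lever ball at (151,236) and the mat at (214,214). A close crop will check the choice, and I'll measure in the same step.

Run:
```python
from h import *
a=get_image('scene'); b=get_image('top')
c1=cv2.resize(a[235:300,140:290],None,fx=5,fy=5,interpolation=cv2.INTER_CUBIC)[:290]
c1=cv2.resize(a[238:296,145:289],(750,300),interpolation=cv2.INTER_CUBIC)
c2=cv2.resize(b[190:290,140:390],(750,300),interpolation=cv2.INTER_CUBIC)
cv2.imwrite('pics/c1.png',np.vstack([c1,c2])[:,:,::-1])
from scipy.spatial.transform import Rotation
res={}
for t in('washer_a','arbor','lever_ball','jar','stone'):
  for n in('scene','top'):
    for d in spotter.trace(n,t):
        ys,xs=np.nonzero(d['pixels']); 
        if len(xs)<20: continue
        cs,_=cv2.findContours(d['pixels'].astype(np.uint8),0,1); k=max(cs,key=len)
        e=cv2.fitEllipse(k) if len(k)>5 else None
        print(t,n,round(d['p'],2),len(xs),'mean',xs.mean().round(1),ys.mean().round(1),'ell',np.round(e[0],1) if e else'',np.round(e[1],1) if e else '','xyz5',atz(n,*(e[0] if e else (xs.mean(),ys.mean())),.005).round(4))
```

```text
washer_a scene 0.76 420 mean 199.7 279.5 ell [199.7 279.4] [21.5 25.2] xyz5 [ 0.6083 -0.2309  0.005 ]
washer_a scene 0.72 221 mean 409.3 181.9 ell [409.4 181.7] [13.1 20.9] xyz5 [0.619  0.3935 0.005 ]
washer_a scene 0.59 273 mean 406.9 205.1 ell [407. 205.] [14.6 23.2] xyz5 [0.6846 0.314  0.005 ]
washer_a scene 0.58 249 mean 367.2 184.4 ell [367.1 184.3] [13.8 22. ] xyz5 [0.5618 0.2889 0.005 ]
washer_a scene 0.45 220 mean 380.3 163.7 ell [380.4 163.7] [12.2 20.7] xyz5 [0.5104 0.3888 0.005 ]
washer_a top 0.72 395 mean 170.3 213.3 ell [170.2 213.2] [22.5 24. ] xyz5 [0.5764 0.2779 0.005 ]
washer_a top 0.6 349 mean 372.0 221.4 ell [372.  221.3] [21.8 22.6] xyz5 [ 0.6071 -0.2313  0.005 ]
washer_a top 0.6 395 mean 130.4 192.2 ell [130.3 192.2] [22.3 22.6] xyz5 [0.6206 0.391  0.005 ]
washer_a top 0.59 346 mean 124.1 234.2 ell [124.1 234. ] [21.6 22.1] xyz5 [0.5113 0.3884 0.005 ]
washer_a top 0.55 442 mean 164.6 171.0 ell [164.5 171. ] [22.9 23.8] xyz5 [0.6853 0.3101 0.005 ]
arbor scene 0.71 894 mean 255.0 233.5 ell [255.  233.2] [33.2 33.9] xyz5 [ 0.5535 -0.0607  0.005 ]
arbor top 0.64 922 
[... 253 characters left out ...]
5 [0.5757 0.2756 0.005 ]
lever_ball top 0.47 3143 mean 200.9 215.4 ell [199.  216.1] [50.  99.4] xyz5 [0.5765 0.2035 0.005 ]
jar scene 0.96 656 mean 301.9 270.1 ell [301.9 270.2] [22.1 35.7] xyz5 [ 0.709  -0.0366  0.005 ]
jar top 0.72 384 mean 306.0 165.7 ell [306.  165.7] [18.7 24.1] xyz5 [ 0.7354 -0.0529  0.005 ]
jar top 0.45 3217 mean 200.7 215.2 ell [198.2 215.2] [51.7 98.5] xyz5 [0.5787 0.2059 0.005 ]
stone scene 0.66 572 mean 124.1 288.0 ell [124.1 288. ] [22. 32.] xyz5 [ 0.5407 -0.3747  0.005 ]
stone top 0.69 375 mean 305.9 165.5 ell [305.9 165.6] [18.6 23.7] xyz5 [ 0.7358 -0.0526  0.005 ]
stone top 0.61 437 mean 429.6 247.4 ell [429.6 247.4] [19.9 26.6] xyz5 [ 0.5551 -0.382   0.005 ]
```

View pics/c1.png

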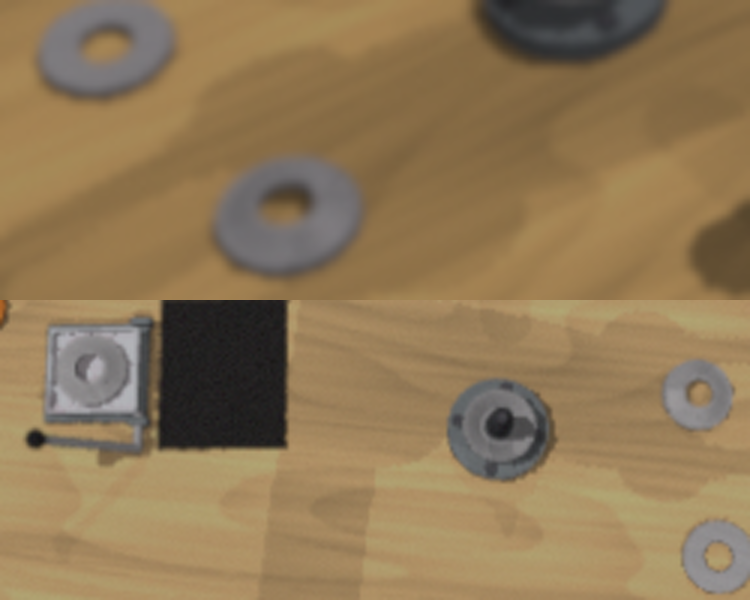

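The crop shows a clear cone (raised bore, shading) at scene (200,279) and top (372,222), so that is washer_a. The ring at scene (165,249) is thin and flat: the flat washer. washer_b is grey, in the tray. Next come the mat and tipper pose and an arbor overlay, and I start moving.

Run:
```python
from h import *
im={n:get_image(n) for n in('scene','top')}
for n,box in(('top',(185,180,245,250)),('scene',(300,180,380,232))):
    x0,y0,x1,y1=box; g=im[n][y0:y1,x0:x1].max(2)<45
    nl,l,s,_=cv2.connectedComponentsWithStats(g.astype(np.uint8)); k=1+s[1:,4].argmax()
    ys,xs=np.nonzero(l==k); P=np.array([atz(n,x+x0,y+y0,.002)[:2]*1000 for x,y in zip(xs,ys)],np.float32)
    q=cv2.minAreaRect(P); print(n,'mat',q,P.mean(0))
# ball: dark blobs
for n,c in(('top',(151,236)),('scene',(359,153))):
    g=im[n][c[1]-6:c[1]+7,c[0]-6:c[0]+7].max(2); w=np.clip(70-g.astype(float),0,None); yy,xx=np.mgrid[-6:7,-6:7]
    b=((w*xx).sum()/w.sum()+c[0],(w*yy).sum()/w.sum()+c[1]); print(n,'ball',b); 
    if n=='top':bt=b
    else: print(tri(('top',*bt),('scene',*b)))
# arbor fit: overlay
A=np.array([.558,-.064])
tiles=[]
for n,c in(('top',(306,232)),('scene',(255,232))):
    t=cv2.resize(im[n][c[1]-24:c[1]+24,c[0]-24:c[0]+24],(400,400),interpolation=cv2.INTER_CUBIC); s=400/48
    t=np.ascontiguousarray(np.clip(t.astype(float)*1.5,0,255).astype(np.uint8))
    for R,z,col in((.042,0,(255,0,0)),(.030,.029,(0,255,0)),(.004,.072,(255,255,0)),(.01,.058,(0,255,255))):
        for th in np.linspace(0,6.28,40):
            u=proj(n,[A[0]+R*np.cos(th),A[1]+R*np.sin(th),z]); cv2.circle(t,tuple(int(v) for v in ((u-c+24.5)*s)),1,col,-1)
    tiles.append(t)
cv2.imwrite('pics/arb.png',np.hstack(tiles)[:,:,::-1])
```

```text
top mat ((587.14013671875, 167.5988311767578), (123.93253326416016, 103.58086395263672), 6.337490081787109) [586.75586 166.91542]Traceback (most recent call last):
  File "<stdin>", line 6, in <module>
  File "h.py", line 16, in atz
    o,w=ray(n,u,v); return o+w*(z-o[2])/w[2]
        ~~~^^^^^^^
  File "h.py", line 12, in ray
    c,f,E=cam(n); d=np.array([(u-c['cx'])/f,(v-c['cy'])/f]); p=d.copy()
          ~~~^^^
  File "h.py", line 9, in cam
    c=get_calibration(n); f=210/np.tan(np.radians(c['fov_y'])/2)
ValueError: time passes only in moves, steps and waits
```

```bash
python3 -m handwheel '[0,0,-1,0,0,0,85,0,0,-1,0,0,0,85,0,0,-1,0,0,0,85,0,0,-1,0,0,0,85,0,0,-1,0,0,0,85,0,0,-1,0,0,0,85,0,0,-1,0,0,0,85,0,0,-1,0,0,0,85,0,0,-1,0,0,0,85,0,0,-1,0,0,0,85,0,0,-1,0,0,0,85,0,0,-1,0,0,0,85,0,0,-1,0,0,0,85,0,0,-0.83,0,0,0,85]' 40
```

```text
clock: 2.9
position: [0.2046, -0.5374, 0.2313]
orientation: [-3.142, 0.0, 1.574]
wrist_force: [-0.2, 0.8, 0.1]
opening: 0.0853
grip_force: 0.0
```

```bash
sed -i 's/^def cam(n):/from functools import lru_cache\n@lru_cache(None)\ndef cam(n):/' h.py
cat > m.py <<'E'
from h import *
im={n:get_image(n) for n in('scene','top')}
for n,box in(('top',(185,180,245,250)),('scene',(300,180,380,232))):
    x0,y0,x1,y1=box; g=im[n][y0:y1,x0:x1].max(2)<45
    nl,l,s,_=cv2.connectedComponentsWithStats(g.astype(np.uint8)); k=1+s[1:,4].argmax()
    ys,xs=np.nonzero(l==k); P=np.array([atz(n,x+x0,y+y0,.002)[:2]*1000 for x,y in zip(xs,ys)],np.float32)
    q=cv2.minAreaRect(P); print(n,'mat',q,P.mean(0))
for n,c in(('top',(151,236)),('scene',(359,153))):
    g=im[n][c[1]-6:c[1]+7,c[0]-6:c[0]+7].max(2); w=np.clip(70-g.astype(float),0,None); yy,xx=np.mgrid[-6:7,-6:7]
    b=((w*xx).sum()/w.sum()+c[0],(w*yy).sum()/w.sum()+c[1]); print(n,'ball',b); 
    if n=='top':bt=b
    else: print(tri(('top',*bt),('scene',*b)))
A=np.array([.558,-.064])
tiles=[]
for n,c in(('top',(306,232)),('scene',(255,232))):
    t=cv2.resize(im[n][c[1]-24:c[1]+24,c[0]-24:c[0]+24],(400,400),interpolation=cv2.INTER_CUBIC); s=400/48
    t=np.ascontiguousarray(np.clip(t.astype(float)*1.5,0,255).astype(np.uint8))
    for R,z,col in((.042,0,(255,0,0)),(.030,.029,(0,255,0)),(.004,.072,(255,255,0)),(.01,.058,(0,255,255))):
        for th in np.linspace(0,6.28,40):
            u=proj(n,[A[0]+R*np.cos(th),A[1]+R*np.sin(th),z]); cv2.circle(t,tuple(int(v) for v in ((u-c+24.5)*s)),1,col,-1)
    tiles.append(t)
cv2.imwrite('pics/arb.png',np.hstack(tiles)[:,:,::-1])
E
python3 m.py; python3 -m handwheel '[0,0,0,0.76,1,0,85,0,0,0,0.76,1,0,85,0,0,0,0.76,1,0,85,0,0,0,0.76,1,0,85,0,0,0,0.76,1,0,85,0,0,0,0.76,1,0,85,0,0,0,0.76,1,0,85,0,0,0,0.76,1,0,85,0,0,0,0.76,1,0,85,0,0,0,0.76,1,0,85,0,0,0,0.76,1,0,85,0,0,0,0.76,1,0,85,0,0,0,0.76,1,0,85,0,0,0,0.76,1,0,85,0,0,0,0.76,1,0,85,0,0,0,0.76,1,0,85,0,0,0,0.76,1,0,85,0,0,0,0.76,1,0,85,0,0,0,0.76,1,0,85,0,0,0,0.76,1,0,85]'
```

```text
top mat ((587.3162841796875, 168.23516845703125), (124.04109954833984, 103.63941192626953), 6.894970893859863) [586.77594 167.0097 ]
scene mat ((585.7930297851562, 170.87921142578125), (121.31608581542969, 101.84115600585938), 6.784823417663574) [587.72577 169.59329]
top ball (np.float64(151.6950146627566), np.float64(235.8958944281525))
scene ball (np.float64(358.57077625570776), np.float64(153.94520547945206))
[0.50745142 0.29623062 0.07044878]
clock: 5.0
position: [0.6054, -0.2328, 0.2313]
orientation: [-3.142, 0.0, 1.569]
wrist_force: [-0.0, 0.2, 0.1]
opening: 0.0849
grip_force: 0.0
```

View pics/arb.png

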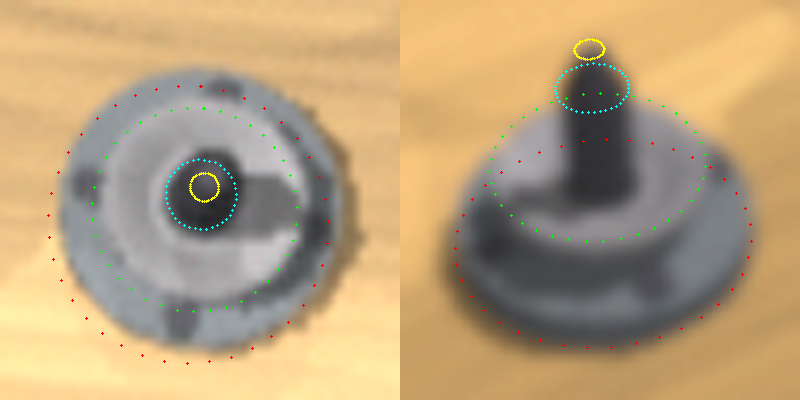

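The overlay shows the arbor near (0.559,-0.0645), within about 2 mm in both views. The mat centre is at (0.587,0.169), and the tipper's x axis points along about -83° yaw. I'll descend on washer_a.

```bash
python3 -m handwheel '[0,0,0,0.09,0.13,1,85,0,0,0,0,0,1,85,0,0,0,0,0,1,85,0,0,0,0,0,1,85,0,0,0,0,0,1,85,0,0,0,0,0,1,85,0,0,0,0,0,1,85,0,0,0,0,0,1,85,0,0,0,0,0,1,85,0,0,0,0,0,1,85,0,0,0,0,0,0.7,72,0,0,0,0,0,0.6,72,0,0,0,0,0,0.4,72,0,0,0,0,0,0,72]'; python3 -c "
from h import *
save('scene','g1.png',(140,180,340,330),4)"
```

```text
clock: 6.4
position: [0.6067, -0.2314, -0.0037]
orientation: [-3.14, -0.001, 1.57]
wrist_force: [-0.4, 0.6, -0.3]
opening: 0.0721
grip_force: 0.0
```

View pics/g1.png

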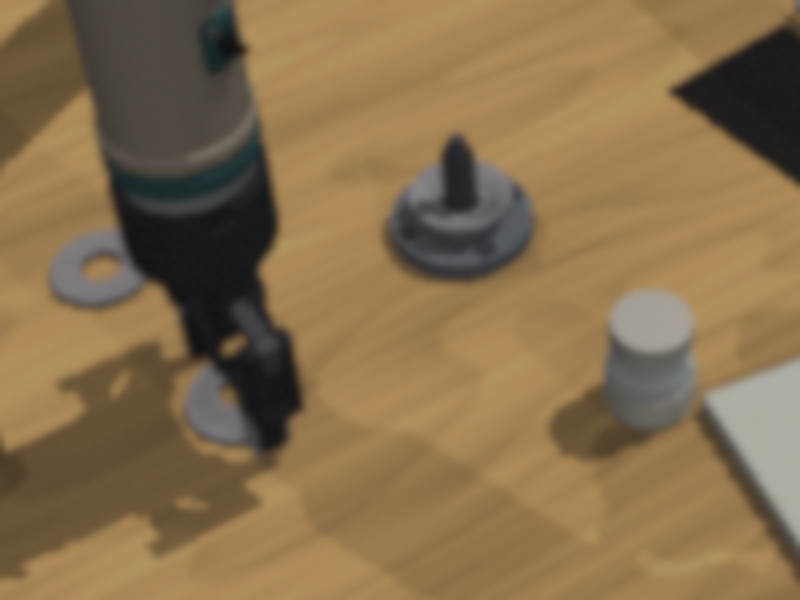

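The picture shows the fingers on either side of washer_a (crop px 240,410), clear of the flat washer, with no contact force. I'll close the gripper.

```bash
python3 -m handwheel '[0,0,0,0,0,0,50,0,0,0,0,0,0,50,0,0,0,0,0,0,50,0,0,0,0,0,0,50,0,0,0,0,0,0,50]' 50
```

```text
clock: 6.95
position: [0.6077, -0.232, -0.0008]
orientation: [3.14, 0.001, 1.571]
wrist_force: [-1.5, 0.6, 6.6]
opening: 0.0559
grip_force: 52.0
```

```bash
python3 -c "
from h import *
a=get_image('scene')[255:315,170:250]; b=get_image('top')[195:255,335:415]
o=np.hstack([cv2.resize(np.clip(x.astype(float)*1.6,0,255).astype(np.uint8),(400,300),interpolation=cv2.INTER_CUBIC) for x in(a,b)])
cv2.imwrite('pics/g2.png',o[:,:,::-1])
print(r.observe()['position'],r.observe()['opening'],r.observe()['wrist_force'])"
```

```text
[ 0.60772204 -0.23194591 -0.00076579] 0.05585236134405706 [-1.43841258 -0.23877627  5.26695158]
```

View pics/g2.png

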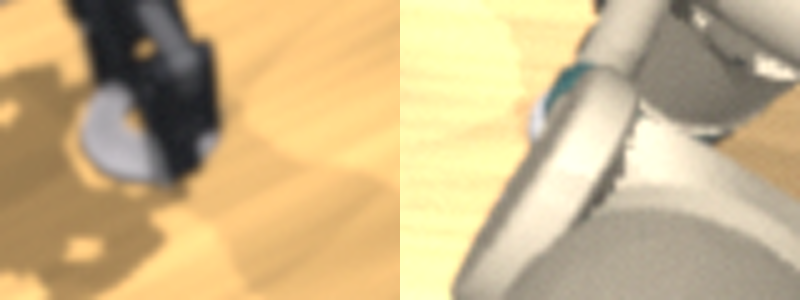

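The tips look to be sitting on the cone just above the rim edge (the opening is 56 mm, under 60). I'll reopen, go lower and regrip.

```bash
python3 -m handwheel '[0,0,0,0,0,0,68,0,0,0,0,0,0,68,0,0,0,0,0,0.2,66,0,0,0,0,0,0,66,0,0,0,0,0,0,66]' 50; python3 -m handwheel '[0,0,0,0,0,0,50,0,0,0,0,0,0,50,0,0,0,0,0,0,50,0,0,0,0,0,0,50]' 50
```

```text
clock: 7.55
position: [0.6078, -0.2319, -0.0065]
orientation: [3.14, 0.001, 1.571]
wrist_force: [1.6, -0.9, 3.0]
opening: 0.0659
grip_force: 1.4
clock: 7.95
position: [0.6078, -0.2322, -0.0044]
orientation: [3.14, 0.001, 1.571]
wrist_force: [-0.5, 1.0, 13.7]
opening: 0.058
grip_force: 54.5
```

```bash
python3 -m handwheel '[0,0,0,0,0,-0.5,50,0,0,0,0,0,-1,50,0,0,0,0,0,-1,50,0,0,0,0,0,-1,50,0,0,0,0,0,-1,50,0,0,0,0,0,0,50]' ; python3 -c "
from h import *
a=get_image('scene')[235:295,170:250]; b=get_image('top')[195:255,335:415]
o=np.hstack([cv2.resize(np.clip(x.astype(float)*1.6,0,255).astype(np.uint8),(400,300),interpolation=cv2.INTER_CUBIC) for x in(a,b)])
cv2.imwrite('pics/g3.png',o[:,:,::-1])
for d in spotter.trace('scene','washer_a'):print(round(d['p'],2),np.array(d['bbox'])*[560,420,560,420])"
```

```text
clock: 8.55
position: [0.6089, -0.2324, 0.0858]
orientation: [3.137, 0.002, 1.571]
wrist_force: [0.9, -0.2, -1.0]
opening: 0.0577
grip_force: 53.5
0.79 [178.976 243.39  210.784 260.4  ]
0.66 [399.112 174.888 418.488 189.882]
0.66 [395.696 194.88  417.2   214.914]
0.47 [372.624 155.988 390.32  169.68 ]
0.15 [235.704 214.116 273.616 251.286]
```

View pics/g3.png

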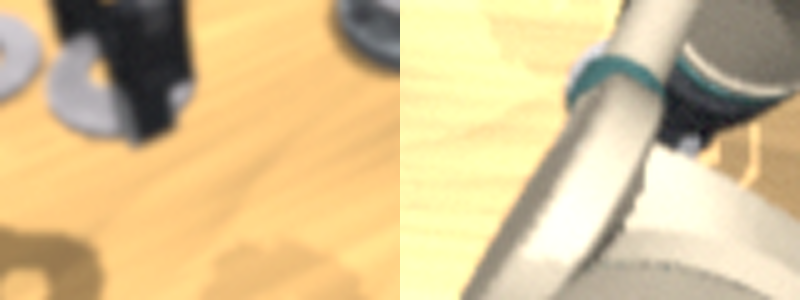

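Washer_a is held level and clear of the bench (crop px 120,90). Next I carry it over the arbor, then measure the washer against the arbor tip in both views.

```bash
cat > chk.py <<'E'
import sys
from h import *
# rim circle model at TCP + offset, compare with trace bbox in scene
p=r.observe()['position']; zr=p[2]+.007
print('tcp',p.round(4))
for n in('scene','top'):
  for d in spotter.trace(n,'washer_a'):
    b=np.array(d['bbox'])*[560,420,560,420]; c=proj(n,[p[0],p[1],zr])
    if abs(b[0]-c[0])<40 and abs(b[1]-c[1])<40:
        U=np.array([proj(n,[p[0]+.03*np.cos(t),p[1]+.03*np.sin(t),z]) for t in np.linspace(0,6.28,60) for z in(zr-.0025,zr+.0025)])
        print(n,round(d['p'],2),b.round(1),'model',U.min(0).round(1),U.max(0).round(1))
E
python3 chk.py; python3 -m handwheel '[0,0,0,0.93,-0.28,-0.1,50,0,0,0,0.93,-0.28,-0.1,50,0,0,0,0.93,-0.28,0,50,0,0,0,0.93,-0.28,0,50,0,0,0,0.93,-0.28,0,50,0,0,0,0.93,-0.28,0,50,0,0,0,0.93,-0.28,0,50,0,0,0,0.93,-0.28,0,50,0,0,0,0.93,-0.28,0,50,0,0,0,0,0,0,50,0,0,0,0,0,0,50]' ; python3 chk.py;  python3 -c "
from h import *
a=get_image('scene')[190:250,215:295]; b=get_image('top')[200:260,265:345]
o=np.hstack([cv2.resize(np.clip(x.astype(float)*1.6,0,255).astype(np.uint8),(400,300),interpolation=cv2.INTER_CUBIC) for x in(a,b)])
cv2.imwrite('pics/g4.png',o[:,:,::-1])"
```

```text
tcp [ 0.6064 -0.2312  0.0821]
scene 0.79 [179.  243.4 210.8 260.4] model [177.7 240. ] [208.3 263.7]
clock: 9.9
position: [0.557, -0.0638, 0.0875]
orientation: [3.141, 0.001, 1.572]
wrist_force: [0.9, -0.8, -1.3]
opening: 0.0576
grip_force: 53.5
tcp [ 0.557  -0.0638  0.0875]
scene 0.15 [235.7 214.1 273.6 251.3] model [238.9 196.2] [266.1 215.4]
```

View pics/g4.png

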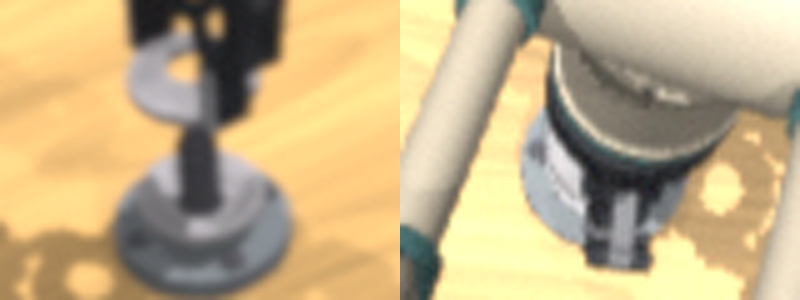

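The washer hangs about 1 mm left of the arbor axis in the scene view: washer centre at crop px 192, shaft at about 199. I'll shift +1.5 mm in world x and start down slowly, watching the forces.

```bash
python3 -m handwheel '[0,0,0,0,0.075,0,50,0,0,0,0,0,0.2,50,0,0,0,0,0,0.2,50,0,0,0,0,0,0.2,50,0,0,0,0,0,0.2,50,0,0,0,0,0,0.2,50,0,0,0,0,0,0.2,50,0,0,0,0,0,0,50]'; python3 -m handwheel '[0,0,0,0,0,0.2,50,0,0,0,0,0,0.2,50,0,0,0,0,0,0,50]';python3 -m handwheel '[0,0,0,0,0,0.2,50,0,0,0,0,0,0.2,50,0,0,0,0,0,0,50]'
```

```text
clock: 10.9
position: [0.5578, -0.0641, 0.0626]
orientation: [-3.14, -0.0, 1.571]
wrist_force: [0.4, -0.5, -1.3]
opening: 0.0576
grip_force: 53.5
clock: 11.2
position: [0.5579, -0.0641, 0.0547]
orientation: [-3.14, -0.0, 1.571]
wrist_force: [-0.3, 0.3, -1.4]
opening: 0.0576
grip_force: 53.5
clock: 11.5
position: [0.5592, -0.0648, 0.0471]
orientation: [3.14, 0.001, 1.571]
wrist_force: [1.5, -2.1, -1.6]
opening: 0.0573
grip_force: 53.6
```

```bash
python3 -m handwheel '[0,0,0,-0.05,0.05,0,50,0,0,0,0,0,0,50,0,0,0,0,0,0.1,50,0,0,0,0,0,0.1,50,0,0,0,0,0,0,50]';python3 -m handwheel '[0,0,0,0,0,0.2,50,0,0,0,0,0,0.2,50,0,0,0,0,0,0,50]'
```

```text
clock: 12.0
position: [0.5591, -0.0652, 0.043]
orientation: [-3.141, -0.0, 1.571]
wrist_force: [0.4, -0.2, -0.9]
opening: 0.0574
grip_force: 53.7
clock: 12.3
position: [0.5591, -0.0652, 0.0346]
orientation: [-3.141, -0.0, 1.571]
wrist_force: [-0.4, -0.0, -1.5]
opening: 0.0576
grip_force: 53.7
```

```bash
python3 -m handwheel '[0,0,0,0,0,0.2,50,0,0,0,0,0,0.15,50,0,0,0,0,0,0,50]';python3 -m handwheel '[0,0,0,0,0,0.08,50,0,0,0,0,0,0.08,50,0,0,0,0,0,0,50]';python3 -m handwheel '[0,0,0,0,0,0.08,50,0,0,0,0,0,0,50]'
```

```text
clock: 12.6
position: [0.5591, -0.0652, 0.0278]
orientation: [-3.141, -0.0, 1.571]
wrist_force: [-0.0, -0.4, -1.7]
opening: 0.0574
grip_force: 53.7
clock: 12.9
position: [0.5591, -0.0652, 0.0249]
orientation: [-3.141, -0.0, 1.571]
wrist_force: [0.4, 0.1, -1.2]
opening: 0.0575
grip_force: 53.7
clock: 13.1
position: [0.5594, -0.0652, 0.0246]
orientation: [3.141, 0.0, 1.571]
wrist_force: [-2.2, -0.5, 6.4]
opening: 0.0575
grip_force: 56.3
```

It seated at the expected height, with the contact force rising to about 6 N. I'll release, lift, turn to the tipper's yaw (+6.8°) and travel behind the lever ball. Measured ball (0.5075,0.296) agrees with the position predicted from the mat.

```bash
python3 -m handwheel '[0,0,0,0,0,-0.05,80,0,0,0,0,0,0,80,0,0,0,0,0,0,80,0,0,0,0,0,0,80,0,0,0,0,0,-0.4,80,0,0,0,0,0,-1,80,0,0,0,0,0,-1,80,0,0,-0.68,0,0,-1,40,0,0,-0.68,0,0,-1,40,0,0,0,0,0,-1,10,0,0,0,0,0,-1,0,0,0,0,0,0,-0.6,0]'; python3 -m handwheel '[0,0,0,1,-0.025,0,0,0,0,0,1,-0.025,0,0,0,0,0,1,-0.025,0,0,0,0,0,1,-0.025,0,0,0,0,0,1,-0.025,0,0,0,0,0,1,-0.025,0,0,0,0,0,1,-0.025,0,0,0,0,0,1,-0.025,0,0,0,0,0,1,-0.025,0,0,0,0,0,1,-0.025,0,0,0,0,0,1,-0.025,0,0,0,0,0,1,-0.025,0,0,0,0,0,1,-0.025,0,0,0,0,0,1,-0.025,0,0,0,0,0,1,-0.025,0,0,0,0,0,1,-0.025,0,0,0,0,0,1,-0.025,0,0,0,0,0,1,-0.025,0,0,0,0,0,1,-0.025,0,0,0,0,0,1,-0.025,0,0]'
python3 - <<'E'
from h import *
p=r.observe()['position']; print(p)
for n in('scene','top'):
  for d in spotter.trace(n,'arbor')[:1]+[q for q in spotter.trace(n,'washer_a')]:
    b=np.array(d['bbox'])*[560,420,560,420]; print(n,round(d['p'],2),b.round(1))
  U=np.array([proj(n,[.559+.03*np.cos(t),-.065+.03*np.sin(t),z]) for t in np.linspace(0,6.28,60) for z in(.029,.034)]); print('modelA',U.min(0).round(1),U.max(0).round(1))
E
```

```text
clock: 14.3
position: [0.5601, -0.0654, 0.1666]
orientation: [3.139, 0.001, 1.689]
wrist_force: [-0.0, 0.0, 0.4]
opening: 0.0066
grip_force: 0.0
clock: 16.3
position: [0.5017, 0.3315, 0.1643]
orientation: [-3.141, 0.0, 1.689]
wrist_force: [0.5, 0.6, -0.3]
opening: 0.0002
grip_force: 0.0
[0.50169239 0.33147515 0.1643459 ]
scene 0.72 [235.9 214.8 273.3 250. ]
scene 0.79 [358.4 178.8 379.  192.2]
scene 0.7 [403.7 174.5 420.2 188.5]
scene 0.63 [373.3 155.9 389.2 171.6]
scene 0.61 [239.6 199.1 254.6 211.1]
scene 0.49 [394.1 198.5 419.6 215.8]
modelA [241.  217.6] [267.  236.9]
top 0.7 [290.6 228.1 322.4 251.2]
top 0.91 [116.4 183.4 142.2 202.1]
top 0.79 [157.3 202.8 183.9 223.3]
top 0.77 [152.6 160.4 176.1 181.7]
top 0.64 [112.7 221.6 139.4 245.6]
modelA [293.  219.8] [317.8 244.5]
```

```bash
python3 -c "
from h import *
a=get_image('scene'); 
f=lambda x:cv2.resize(np.clip(x.astype(float)*1.4,0,255).astype(np.uint8),(400,400),interpolation=cv2.INTER_CUBIC)
o=np.hstack([f(a[190:260,220:290]),f(a[125:225,305:405])])
cv2.imwrite('pics/g5.png',o[:,:,::-1])"
```

View pics/g5.png

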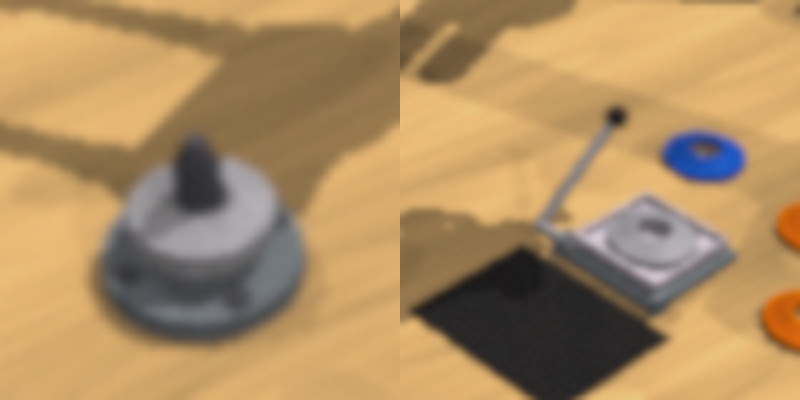

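Left crop: A sits flat on the fixed washer around the arbor. Right crop: lever ball at (615,115), with washer_b in the tray. I'll descend behind the ball and push.

```bash
python3 -m handwheel '[0,0,0,0,0,1,0,0,0,0,0,0,1,0,0,0,0,0,0,1,0,0,0,0,0,0,1,0,0,0,0,0,0,1,0,0,0,0,0,0,0.95,0,0,0,0,0,0,0,0]'; python3 -m handwheel '[0,0,0,-0.5,0,0,0,0,0,0,-0.5,0,0,0,0,0,0,-0.5,0,0,0,0,0,0,-0.5,0,0,0,0,0,0,-0.5,0,0,0,0,0,0,-0.5,0,0,0]'; python3 -m handwheel '[0,0,0,-0.4,0,0,0,0,0,0,-0.4,0,0,0,0,0,0,-0.4,0,0,0,0,0,0,-0.4,0,0,0,0,0,0,-0.4,0,0,0,0,0,0,-0.4,0,0,0]'
```

```text
clock: 17.25
position: [0.5004, 0.3286, 0.043]
orientation: [-3.136, 0.003, 1.688]
wrist_force: [-0.8, -0.2, -0.4]
opening: -0.0004
grip_force: 0.0
clock: 17.85
position: [0.5105, 0.2716, 0.0483]
orientation: [3.137, -0.002, 1.69]
wrist_force: [-0.7, 2.1, 2.2]
opening: -0.0
grip_force: 0.0
clock: 18.45
position: [0.515, 0.2233, 0.0451]
orientation: [-3.141, -0.001, 1.689]
wrist_force: [0.5, 4.8, -1.4]
opening: -0.0
grip_force: 1.6
```

```bash
python3 -m handwheel '[0,0,0,-0.3,0,0,0,0,0,0,-0.3,0,0,0,0,0,0,-0.3,0,0,0,0,0,0,-0.3,0,0,0,0,0,0,-0.3,0,0,0,0,0,0,0,0,0,0]'
cat > bl.py <<'E'
from h import *
p=r.observe()['position'];print(p.round(4),'tipper x',(p[0]-.579)*.118-(p[1]-.2365)*.993)
for n in('scene','top'):
  for d in spotter.trace(n,'washer_b'):
    ys,xs=np.nonzero(d['pixels']); 
    if len(xs)<30: continue
    b=np.array(d['bbox'])*[560,420,560,420]
    u=atz(n,xs.mean(),ys.mean(),.008); print(n,round(d['p'],2),len(xs),b.round(),u.round(4))
E
python3 bl.py
```

```text
clock: 19.05
position: [0.5186, 0.1925, 0.0456]
orientation: [3.142, 0.001, 1.689]
wrist_force: [-0.2, 0.9, 1.2]
opening: 0.0004
grip_force: 0.9
[0.5186 0.1925 0.0456] tipper x 0.03654261776501972
scene 0.72 250 [360. 178. 384. 193.] [0.5666 0.2876 0.008 ]
scene 0.69 232 [399. 175. 417. 191.] [0.6216 0.3893 0.008 ]
scene 0.64 317 [398. 195. 418. 218.] [0.6859 0.3103 0.008 ]
scene 0.57 264 [244. 219. 271. 237.] [ 0.5434 -0.0533  0.008 ]
scene 0.51 232 [372. 158. 390. 171.] [0.5125 0.3853 0.008 ]
top 0.91 365 [116. 183. 142. 202.] [0.62   0.3896 0.008 ]
top 0.79 341 [157. 203. 184. 223.] [0.5758 0.2765 0.008 ]
top 0.77 327 [153. 160. 176. 182.] [0.6856 0.3098 0.008 ]
top 0.64 361 [113. 222. 139. 246.] [0.5101 0.3846 0.008 ]
```

```bash
sed -i "s/^  for d in spotter.trace(n,'washer_b'):/  get_image(n)\n&/" bl.py; python3 bl.py
```

```text
[0.5186 0.1929 0.0457] tipper x 0.03616876447423394
scene 0.74 319 [396. 196. 418. 216.] [0.6867 0.3081 0.008 ]
scene 0.74 237 [372. 156. 391. 170.] [0.513  0.3863 0.008 ]
scene 0.64 304 [242. 219. 269. 236.] [ 0.5418 -0.0523  0.008 ]
scene 0.6 210 [398. 176. 418. 189.] [0.623  0.3886 0.008 ]
scene 0.53 279 [338. 193. 362. 211.] [0.5863 0.1989 0.008 ]
scene 0.43 2183 [308. 164. 390. 229.] [0.5781 0.2054 0.008 ]
top 0.86 304 [151. 162. 173. 177.] [0.6894 0.3117 0.008 ]
top 0.7 444 [296. 220. 320. 243.] [ 0.565  -0.0654  0.008 ]
top 0.61 113 [121. 229. 137. 246.] [0.5003 0.3713 0.008 ]
```

washer_b has left the tray and shows on the mat near scene (350,202). I'll nudge the lever a little further, then let it back along the same path and lift.

```bash
python3 -m handwheel '[0,0,0,-0.25,0,0,0,0,0,0,0,0,0,0,0,0,0,0.6,0,0,0,0,0,0,0.6,0,0,0,0,0,0,0.6,0,0,0,0,0,0,0.6,0,0,0,0,0,0,0.6,0,0,0,0,0,0,0.6,0,0,0,0,0,0,0.6,0,0,0,0,0,0,0.6,0,0,0,0,0,0,0.6,0,0,0,0,0,0,0.6,0,0,0,0,0,0,0.6,0,0,0,0,0,0,0.6,0,0,0,0,0,0,0.6,0,0,0]'; python3 -m handwheel '[0,0,0,0,0,-1,0,0,0,0,0,0,-1,0,0,0,0,0,0,-1,0,0,0,0,0,0,-1,0,0,0,0,0,0,-1,0]'
python3 - <<'E'
from h import *
import scipy.optimize as so
im=get_image('scene'); get_image('top')
for n in('scene','top'):
  for d in spotter.trace(n,'washer_b'):
    ys,xs=np.nonzero(d['pixels'])
    u=atz(n,xs.mean(),ys.mean(),.010)
    tx=(u[0]-.579)*.118-(u[1]-.2365)*.993
    if len(xs)>100 and len(xs)<700 and -.08<tx<.13 and abs(u[0]-.59)<.07:
        b=np.array(d['bbox'])*[560,420,560,420]
        f=lambda q:np.array([proj(n,[q[0]+.03*np.cos(t),q[1]+.03*np.sin(t),z]) for t in np.linspace(0,6.28,60) for z in(.008,.013)])
        res=so.least_squares(lambda q:np.r_[(f(q).min(0)+f(q).max(0))/2-(b[:2]+b[2:])/2+.5],u[:2]*1.0,diff_step=1e-3)
        F=f(res.x); print(n,round(d['p'],2),len(xs),b.round(1),'model size',(F.max(0)-F.min(0)).round(1),res.x.round(4),'tx',round(tx,4))
im2=get_image('top')
g=lambda x:cv2.resize(np.clip(x.astype(float)*1.5,0,255).astype(np.uint8),(400,400),interpolation=cv2.INTER_CUBIC)
cv2.imwrite('pics/g6.png',np.hstack([g(im[165:235,310:380]),g(im2[180:250,165:235])])[:,:,::-1])
E
```

```text
clock: 20.85
position: [0.5005, 0.3445, 0.0455]
orientation: [3.141, 0.0, 1.689]
wrist_force: [-0.0, 0.1, -0.1]
opening: -0.0001
grip_force: 0.0
clock: 21.35
position: [0.5004, 0.3441, 0.1463]
orientation: [3.142, 0.0, 1.689]
wrist_force: [0.2, 0.6, -0.9]
opening: -0.0003
grip_force: 0.0
scene 0.73 311 [337.6 191.7 361.5 209.6] model size [23.6 16.3] [0.5898 0.1991] tx 0.0404
scene 0.49 661 [338.3 151.6 386.9 199.8] model size [22.  14.2] [0.5276 0.3007] tx -0.0495
top 0.76 384 [192.1 200.1 219.  220.7] model size [24.  23.8] [0.593  0.1894] tx 0.0449
```

View pics/g6.png

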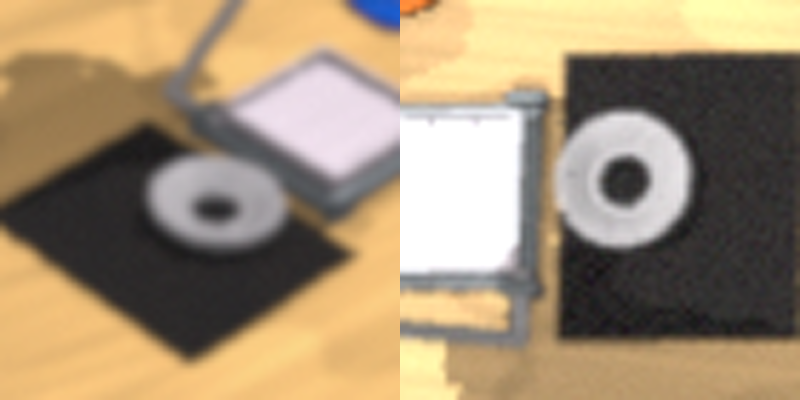

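Both views show washer_b lying flat on the mat, hollow side up: crop centres (217,202) in the scene view and (624,178) in the top view. The tray is down and empty.

Run:
```python
from h import *
import scipy.optimize as so
o=r.observe()['position']
for n,c in(('scene',(347.7,199.9)),('top',(203.9,210.8))):
    f=lambda q:np.array([proj(n,[q[0]+.03*np.cos(t),q[1]+.03*np.sin(t),z]) for t in np.linspace(0,6.28,60) for z in(.008,.013)])
    q=so.least_squares(lambda q:(f(q).min(0)+f(q).max(0))/2-c,[.59,.2],diff_step=1e-3).x
    d=np.array([q[0]-o[0],q[1]-o[1]]); print(n,q.round(4),'tool x,y mm',(1000*(-d[0]*.118+d[1]*.993)).round(1),(1000*(d[0]*.993+d[1]*.118)).round(1))
print(tri(('scene',347.7,199.9),('top',203.9,210.8)),o)
```

```text
scene [0.5871 0.1968] tool x,y mm -156.0 69.2
top [0.5904 0.1919] tool x,y mm -161.2 71.9
[0.59035411 0.19225562 0.01399014] [0.49996108 0.34354757 0.14452719]
```

```bash
python3 -m handwheel '[0,0,0,-1,0.443,0,76,0,0,0,-1,0.443,0,76,0,0,0,-1,0.443,0,76,0,0,0,-1,0.443,0,76,0,0,0,-1,0.443,0,76,0,0,0,-1,0.443,0,76,0,0,0,-1,0.443,0,76,0,0,0,-0.97,0.443,0,76,0,0,0,0,0,0.5,76,0,0,0,0,0,1,76,0,0,0,0,0,1,76,0,0,0,0,0,1,76,0,0,0,0,0,1,76,0,0,0,0,0,1,76,0,0,0,0,0,0.8,76,0,0,0,0,0,0,76]'; python3 -m handwheel '[0,0,0,0,0,0.6,74,0,0,0,0,0,0.36,74,0,0,0,0,0,0,74]'
```

```text
clock: 23.2
position: [0.5861, 0.1938, 0.0155]
orientation: [-3.133, 0.0, 1.69]
wrist_force: [0.6, 0.4, 0.3]
opening: 0.0756
grip_force: 0.0
clock: 23.5
position: [0.5889, 0.1937, -0.0007]
orientation: [-3.14, 0.0, 1.689]
wrist_force: [0.2, -0.3, -1.1]
opening: 0.0743
grip_force: 0.0
```

```bash
python3 -m handwheel '[0,0,0,0,0,0,50,0,0,0,0,0,0,50,0,0,0,0,0,0,50,0,0,0,0,0,0,50,0,0,0,0,0,0,50]' 50
```

```text
clock: 24.0
position: [0.5905, 0.1939, 0.0012]
orientation: [3.14, -0.0, 1.689]
wrist_force: [0.3, 0.5, 5.9]
opening: 0.0572
grip_force: 53.8
```

```bash
python3 -m handwheel '[0,0,0,0,0,-0.4,50,0,0,0,0,0,-0.8,50,0,0,0,0,0,-0.8,50,0,0,0,0,0,-0.9,50,0,0,0,0,0,-0.9,50,0,0,0,0,0,-0.9,50,0,0,0,0,0,0,50]'; python3 -m handwheel '[0,0,0,-0.97,-0.237,0,50,0,0,0,-0.97,-0.237,0,50,0,0,0,-0.97,-0.237,0,50,0,0,0,-0.97,-0.237,0,50,0,0,0,-0.97,-0.237,0,50,0,0,0,-0.97,-0.237,0,50,0,0,0,-0.97,-0.237,0,50,0,0,0,-0.97,-0.237,0,50,0,0,0,-0.97,-0.237,0,50,0,0,0,-0.97,-0.237,0,50,0,0,0,-0.97,-0.237,0,50,0,0,0,-0.97,-0.237,0,50,0,0,0,-0.97,-0.237,0,50,0,0,0,0,0,0,50,0,0,0,0,0,0,50]'
python3 - <<'E'
from h import *
get_image('scene'); p=r.observe()['position']; print(p)
zr=p[2]+.0093
U=np.array([proj('scene',[p[0]+.03*np.cos(t),p[1]+.03*np.sin(t),z]) for t in np.linspace(0,6.28,60) for z in(zr-.0025,zr+.0025)]);print('model',U.min(0),U.max(0))
for d in spotter.trace('scene','washer_b'):
    b=np.array(d['bbox'])*[560,420,560,420]
    if abs(b[0]-240)<30: print(round(d['p'],2),b.round(1))
E
```

```text
clock: 24.7
position: [0.5914, 0.1941, 0.0968]
orientation: [3.137, -0.0, 1.689]
wrist_force: [-0.1, -0.3, -0.7]
opening: 0.0576
grip_force: 53.6
clock: 26.2
position: [0.5578, -0.0639, 0.0934]
orientation: [-3.14, -0.001, 1.688]
wrist_force: [0.1, 0.1, -0.8]
opening: 0.0576
grip_force: 53.6
[ 0.55795232 -0.06340754  0.09357398]
model [238.97085029 193.40155514] [266.34661642 212.60226063]
0.89 [241.  217.8 268.2 236.1]
0.73 [240.9 193.3 258.7 212.1]
```

```bash
python3 -m handwheel '[0,0,0,-0.085,0.05,0.2,50,0,0,0,0,0,0.2,50,0,0,0,0,0,0.2,50,0,0,0,0,0,0.2,50,0,0,0,0,0,0.2,50,0,0,0,0,0,0.2,50,0,0,0,0,0,0,50]'; python3 -m handwheel '[0,0,0,0,0,0.2,50,0,0,0,0,0,0.2,50,0,0,0,0,0,0,50]';python3 -m handwheel '[0,0,0,0,0,0.2,50,0,0,0,0,0,0,50]'
```

```text
clock: 27.0
position: [0.5591, -0.0654, 0.0696]
orientation: [-3.14, -0.0, 1.689]
wrist_force: [-0.7, 0.1, -1.8]
opening: 0.0574
grip_force: 53.6
clock: 27.3
position: [0.5592, -0.0654, 0.0617]
orientation: [-3.14, -0.0, 1.689]
wrist_force: [-0.9, 0.3, -0.6]
opening: 0.0572
grip_force: 53.6
clock: 27.5
position: [0.5593, -0.0655, 0.0578]
orientation: [-3.141, -0.0, 1.689]
wrist_force: [0.5, -0.1, -0.7]
opening: 0.0572
grip_force: 53.6
```

```bash
python3 -m handwheel '[0,0,0,0,0,0.2,50,0,0,0,0,0,0.15,50,0,0,0,0,0,0,50]'; python3 -m handwheel '[0,0,0,0,0,0.2,50,0,0,0,0,0,0.15,50,0,0,0,0,0,0,50]';python3 -m handwheel '[0,0,0,0,0,0.1,50,0,0,0,0,0,0.05,50,0,0,0,0,0,0,50]'
```

```text
clock: 27.8
position: [0.5592, -0.0654, 0.0508]
orientation: [-3.141, -0.0, 1.689]
wrist_force: [0.2, -0.0, -0.2]
opening: 0.0574
grip_force: 53.6
clock: 28.1
position: [0.5593, -0.0654, 0.0437]
orientation: [-3.141, -0.0, 1.689]
wrist_force: [-0.9, -0.7, -1.7]
opening: 0.0574
grip_force: 53.6
clock: 28.4
position: [0.5596, -0.0655, 0.0412]
orientation: [-3.141, -0.0, 1.689]
wrist_force: [-1.3, 0.5, -1.0]
opening: 0.0575
grip_force: 53.6
```

```bash
python3 -m handwheel '[0,0,0,0,0,0.08,50,0,0,0,0,0,0,50]'; python3 -m handwheel '[0,0,0,0,0,0.05,50,0,0,0,0,0,0,50]'; python3 -m handwheel '[0,0,0,0,0,0.05,50,0,0,0,0,0,0,50]'
```

```text
clock: 28.6
position: [0.5596, -0.0655, 0.0396]
orientation: [-3.141, -0.0, 1.689]
wrist_force: [-0.2, -0.0, -1.0]
opening: 0.0573
grip_force: 53.6
clock: 28.8
position: [0.5597, -0.0655, 0.0392]
orientation: [3.141, 0.0, 1.689]
wrist_force: [-1.3, 0.0, 3.5]
opening: 0.0573
grip_force: 53.9
clock: 29.0
position: [0.5598, -0.0655, 0.0391]
orientation: [3.141, 0.0, 1.689]
wrist_force: [-4.0, 0.4, 9.6]
opening: 0.057
grip_force: 54.5
```

It seated at 39.2 mm, exactly as predicted. I'll release gently, lift clear and verify.

```bash
python3 -m handwheel '[0,0,0,0,0,-0.08,50,0,0,0,0,0,0,78,0,0,0,0,0,0,78,0,0,0,0,0,0,78,0,0,0,0,0,0,78,0,0,0,0,0,-0.4,78,0,0,0,0,0,-1,78,0,0,0,0,0,-1,78,0,0,0,0,0,-1,78,0,0,0,0,0,-1,78,0,0,0,0,0,-1,78,0,0,0,0,0,0,78]'; python3 -m handwheel '[0,0,0,-1,-1,0,78,0,0,0,-1,-1,0,78,0,0,0,-1,-1,0,78,0,0,0,-1,-1,0,78,0,0,0,-1,-1,0,78,0,0,0,-1,-1,0,78,0,0,0,-1,-1,0,78,0,0,0,-1,-1,0,78,0,0,0,-1,-1,0,78,0,0,0,-1,-1,0,78,0,0,0,-1,-1,0,78,0,0,0,-1,-1,0,78,0,0,0,0,0,0,78]';  python3 - <<'E'
from h import *
for n in('scene','top'):
  get_image(n)
  for d in spotter.trace(n,'washer_b')+spotter.trace(n,'flat_washer')[:1]+spotter.trace(n,'stone')[:1]+spotter.trace(n,'jar')[:1]:
    print(n,round(d['p'],2),(np.array(d['bbox'])*[560,420,560,420]).round(1))
  for nm,R,zs in(('B',.03,(.046,.051)),('A',.03,(.029,.034)),('tip',.004,(.072,))):
    U=np.array([proj(n,[.559+R*np.cos(t),-.0645+R*np.sin(t),z]) for t in np.linspace(0,6.28,60) for z in zs]);print(nm,U.min(0).round(1),U.max(0).round(1))
print(r.observe()['position'])
E
```

```text
clock: 30.2
position: [0.5618, -0.066, 0.1506]
orientation: [3.135, 0.003, 1.689]
wrist_force: [0.2, -0.5, -0.4]
opening: 0.0777
grip_force: 0.0
clock: 31.5
position: [0.3479, -0.3343, 0.1467]
orientation: [-3.14, 0.001, 1.686]
wrist_force: [0.6, -0.2, -0.2]
opening: 0.0783
grip_force: 0.0
scene 0.7 [244.6 227.4 270.6 237.2]
scene 0.69 [400.2 171.8 419.7 188.8]
scene 0.66 [242.  213.1 267.2 230.3]
scene 0.65 [394.4 195.9 416.9 216.5]
scene 0.15 [339.6 150.  385.3 200. ]
scene 0.62 [108.3 272.9 141.9 302.7]
scene 0.63 [293.7 251.1 309.6 288.2]
B [240.6 212. ] [267.  231.4]
A [241.2 217.5] [267.2 236.8]
tip [251.5 212.6] [255.  214.9]
top 0.88 [120.1 184.2 141.  206. ]
top 0.82 [292.7 220.3 316.  241.9]
top 0.73 [113.3 221.8 135.7 245. ]
top 0.55 [151.1 160.1 178.  185.4]
top 0.83 [366.9 264.  392.6 287.4]
top 0.63 [416.9 230.8 438.6 262.1]
top 0.84 [296.4 151.7 314.9 177. ]
B [293.  218.5] [318.3 243.7]
A [292.8 219.8] [317.6 244.5]
tip [304.6 227.9] [308.  231.2]
[ 0.35010596 -0.33174873  0.14732386]
```

Both rims match the stacked model in both views, and the bystanders haven't moved.

```bash
python3 -c "
from station import finish_job
print(finish_job())"
```

```text
the job is handed in; nothing more can be done
None
```

The job is handed in at about 32 s of the 64 s: washer_a sits hollow side down on the fixed washer, washer_b hollow side up on top, both lowered until they touched, and camera checks put both rims within 1–2 px of the expected heights with the flat washer, stone and jar still in place.

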